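Index the sample carousel to its third click and hold it under the read head

ROBOT

A 6-joint arm with a two-finger parallel gripper is mounted at the origin on the work surface. World frame = base frame: x ahead of the robot, y to its left, z up, the work surface at z = 0. Lengths are in mm, angles in rad, forces in N, time in s.
With the tool pointing down it reaches from about 350 to 875 mm from the base axis. Payload 4.2 kg.
Tool frame: the origin (TCP) lies at the very end of the fingers, on their centre line; the grasp point (between the pads) lies 19 mm behind it; z points along the fingers, y is the line along which they close (so a half turn about z gives the same grasp; the last joint's range is limited). The gripper opens to 85 mm and grips with 20 to 120 N. Pads are 22 mm wide; open, the fingers measure 114 mm over their backs; the gripper's body (76 mm by 85 mm) begins 54 mm behind the grasp point. The pads swing forward as they close: fully open they stand 13 mm farther back than shut.
Start: joints at [-0.854, 0.385, 0.008, 0, -1.194, -0.259], TCP at [276.246, -560.613, 231.312] pointing down, gripper open.
Joint ranges: [-3.14, 3.14], [-1.21, 2.06], [-1.07, 1.41], [-3.16, 2.05], [-2.99, -0.16], [-3.1, 3.1]. Speed limits (rad/s): [2.79, 2.79, 3.14, 3.14, 3.14, 3.14].

INTERFACE

Orientations are given as a unit quaternion [x, y, z, w].
In Python, from bench import arm, optics gives the robot as it stands. The module is installed in compiled form; this text tells all that it offers.
- The arm moves only by the tool step_arm, never from a script. Its argument "motion" is a list of rows, each an object with "dr": the turn, a rotation vector about the tool's x, y, z in units of 8 degrees (1.0 is 8 degrees), a list of three; "slide": the shift along the tool's x, y, z in mm, a list of three; "jaw": the finger opening in mm, from 0 to 85.4. A call has exactly 8 rows; each row is the pose to reach, as a shift and turn from the pose commanded when the call began, along the tool's axes at that moment; what a row does not reach only later rows make up. A row lasts 1/8 s, in which the tool goes at most 62.5 mm and 10.7 degrees, less where a joint would pass 70% of its speed; a pose out of reach is approached as far as the arm can. A call with a gripper value outside its range is refused whole. The fingers move at their own pace and stop on an object; the grip force is fixed at half the most. Time passes only in rows, so rows that repeat a pose let the fingers close, or fill a call up. It gives the time, the measured TCP pose, the force, the opening and the grip force at its end, in the units of the state.
- arm.read_state(): the state, without advancing time (a new reading comes with each control period).
- optics.get_image(name): name is "scene" or "side" or "wrist"; returns the picture (384x512x3 uint8, blue, green, red); there is no depth.
- optics.camera_info(name): a dict with "camera_matrix" (3x3 intrinsics, pixels), "view" (4x4, takes a point from world to camera coordinates); the wrist camera has in their place "T_tool_cam" (4x4, takes a point from camera to tool coordinates, whose origin is the TCP and whose axes are the flange's). Camera axes: x right, y up, looking along -z (the intrinsics and any distortion apply to the point x, -y, -z); pixel columns grow to the right and rows downward; lengths in mm; the calibration is good to about 2 mm. A picture is of the moment at which its call begins: read the wrist's pose just before it. camera_info takes no time and is no camera call.
- arm.job_done(): hands the job in; it is judged then, once.
The state is a dict: "clock": time; "joints": joint angles; "joint_vel": joint speeds; "joint_efforts": joint torques, N m; "position": TCP position; "ee_rot": TCP orientation; "contact_force": force on the tool from outside, world axes, zero at the start; "wrist_torque": the same for the moment, N m; "gripper_width": finger opening in mm; "grasp_force": force on a finger pad.
Only numpy, scipy, OpenCV 4.12 (cv2) and the standard library are available. Lean on these libraries where they do the work, as an engineer would, in place of code of your own. Each camera call takes 0.05 s, during which the arm holds its last target. There are 200 camera calls.

TASK

Someone left the little tube carousel at the wrong station. Take its black bar knob and turn it back anticlockwise (seen from above) until you feel the end stop, then turn it clockwise, counting the clicks, to the third click - never past it - and stop there with the click seated. Finish still gripping the knob, holding the carousel still for the reading; leave everything else on the bench where it stands.

Things in the scene. Friction and masses are not known exactly. Their poses are not given: they have to be found in the camera images.
- index_base: fixed base of the carousel: grey 200 x 200 mm foot, 12 mm thick, under a white drum (168 mm across, top at 33 mm). Origin: middle of the foot's underside, on the turning axis. On its own +x side a grey post carries a small black read head that reaches in over the ring of tubes (59 to 125 mm from the axis, 26 mm wide, 72 to 92 mm above the table)
- knob_grip (a point): grip point of the black bar knob on top of the carousel, on the turning axis, 118 mm above the table. Upright bar 44 mm long (point x), 14 mm thick (point y), from a 48 mm round flange (top at 96 mm) up to 135 mm; white pointer line on its top's +x half and +x end. Turns with the carousel (its blue- and white-capped tubes, 69 mm high, 70 mm from the axis, are lower). Pinch the bar across its 14 mm
- carousel (a joint): carousel and knob angle, rad, growing clockwise from above. 0: rigid end stop (and a notch), white pointer towards the read head. Spring notches every 0.419 (24 deg): clicks 1, 2, 3 at 0.419, 0.838, 1.257; goes on to 2.51. Up to 0.12 N m resists (most beside the notch) to half-way, then as much pulls into the next and drops as it seats. Starts in notch 1 to 3 or poised between two
- tube_rack: bystander: black rack 60 x 125 mm, 43 mm high with capped tubes, beside the carousel; origin at the middle of its underside
- beaker: bystander: clear beaker, 68 mm across, 85 mm high, near the carousel; origin under its centre
- timer: bystander: white bench timer 60 x 75 x 22 mm near the carousel; origin under its centre
- tip_box: bystander: black box of yellow pipette tips 85 x 120 x 61 mm, to the robot's left or right; origin under its centre
- microplate: bystander: white well plate 85 x 127 x 14 mm, on the other side; origin under its centre
- bottle: bystander: amber bottle with blue cap, 60 mm across, 150 mm high, on the robot's right; origin under its centre

How it is judged:
By the outcome, as a careful person would: the job done as asked, in the order asked, and still so for the second after the job is handed in, while the arm keeps its last pose, push and grip.
It also fails if it takes over 72 s, if anything falls off the work surface, if the arm or the gripper's body presses on something with over 40 N, if the wrist force passes 120 N, or if a joint passes its speed limit or range.

## Working session

There is one attempt and no reset: what is moved stays moved. The work goes in short steps, Python scripts to look and compute and a tool call to move; the robot and the scene stay as the last step left them, time stands still between calls to the robot, and variables do not carry over. Pictures are saved under pics/ and viewed, at most 10 in all, crops included, and the job is handed in when it is done.

Besides the shell and the picture viewer there is one more tool, called after "Emit:" as name([rows], argument=value, ...), one row to a line, values as JSON. step_arm: Moves the arm, as the interface text tells. Its arguments: {"type":"object","properties":{"motion":{"type":"array","items":{"type":"object","properties":{"dr":{"type":"array","items":{"type":"number"}},"slide":{"type":"array","items":{"type":"number"}},"jaw":{"type":"number"}}}}},"required":["motion"]}

```bash
mkdir -p pics; python3 - <<'E'
from bench import arm, optics
import cv2,numpy as np
np.set_printoptions(precision=4,suppress=True)
print(arm.read_state())
for n in("scene","side","wrist"):
    cv2.imwrite(f"pics/{n}0.png",optics.get_image(n)); print(n,optics.camera_info(n))
a=[cv2.imread(f"pics/{n}0.png") for n in("scene","side")]
cv2.imwrite("pics/both0.png",cv2.resize(np.vstack(a),(400,600)))
E
```

```text
{'clock': 0.0, 'joints': array([-0.8544,  0.3855,  0.0066, -0.0005, -1.194 , -0.2586]), 'joint_vel': array([-0.0002,  0.0009,  0.0001,  0.0014,  0.0013,  0.0011]), 'joint_efforts': array([ -0.    , -39.2291,  18.8405,   4.1864,  -0.0047,   0.    ]), 'position': array([ 275.9987, -560.1075,  230.235 ]), 'ee_rot': array([-0.2268,  0.9739,  0.001 , -0.0003]), 'contact_force': array([ 0.2626,  0.2808, -0.7006]), 'wrist_torque': array([-0.003 ,  0.0151, -0.0176]), 'grasp_force': 0.0, 'gripper_width': 85.46502997444077}
scene {'camera_matrix': array([[378.322 ,   0.    , 263.5188],
       [  0.    , 378.322 , 185.2304],
       [  0.    ,   0.    ,   1.    ]]), 'view': array([[   -0.7505,     0.6609,    -0.0063,   404.0845],
       [   -0.4756,    -0.5335,     0.6994,   202.9596],
       [    0.4588,     0.5279,     0.7147, -1770.1507],
       [    0.    ,     0.    ,     0.    ,     1.    ]])}
side {'camera_matrix': array([[457.5639,   0.    , 247.3619],
       [  0.    , 457.5639, 194.1194],
       [  0.    ,   0.    ,   1.    ]]), 'view': array([[   -0.9172,    -0.3985,    -0.0056,   520.3001],
       [    0.2949,    -0.688 ,     0.6631,  -217.318 ],
       [   -0.2681,     0.6065,     0.7485, -1495.022 ],
       [    0.    ,     0.    ,     0.    ,     1.    ]])}
wrist {'camera_matrix': array([[298.668 ,   0.    , 251.8113],
       [  0.    , 298.668 , 191.3434],
       [  0.    ,   0.    ,   1.    ]]), 'T_tool_cam': array([[   0.    ,    0.9625,    0.2714,   69.1692],
       [   1.    ,   -0.0003,    0.001 ,    0.8755],
       [   0.0011,    0.2714,   -0.9625, -143.8553],
       [   0.    ,    0.    ,    0.    ,    1.    ]])}
```

View pics/scene0.png

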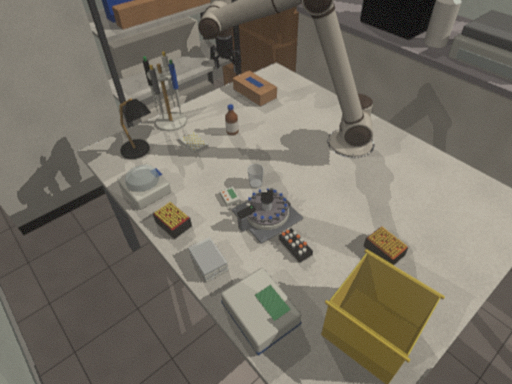

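View pics/side0.png

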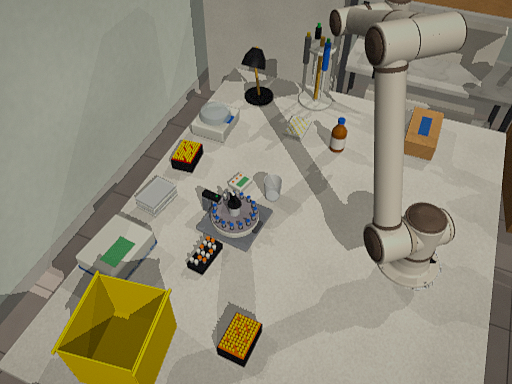

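The scene picture shows the knob near (267,196) and the read head near (244,210). In the side picture they are at (234,203) and (210,196). The beaker, timer and rack stand around the carousel.

```bash
cat > h.py <<'E'
from bench import arm, optics
import cv2,numpy as np
from scipy.spatial.transform import Rotation as R
np.set_printoptions(precision=3,suppress=True)
def ray(n,px,st=None):
    i=optics.camera_info(n); K=np.array(i["camera_matrix"])
    d=np.linalg.inv(K)@[px[0],px[1],1]; d=np.array([d[0],-d[1],-d[2]])
    if n=="wrist":
        T=np.eye(4);T[:3,:3]=R.from_quat(st["ee_rot"]).as_matrix();T[:3,3]=st["position"];M=T@i["T_tool_cam"]
    else: M=np.linalg.inv(i["view"])
    return M[:3,3],M[:3,:3]@d
def onz(n,px,z,st=None):
    o,d=ray(n,px,st); return o+d*(z-o[2])/d[2]
def tri(a,b):
    (o,d),(p,e)=a,b; s=np.linalg.lstsq(np.c_[d,-e],p-o,rcond=None)[0]
    return (o+d*s[0]+p+e*s[1])/2
E
python3 - <<'E'
from h import *
for n,k,r in(("scene",(267,196),(244,210)),("side",(234,203),(210,196))): print(onz(n,k,118),onz(n,r,82))
print(tri(ray("scene",(267,196)),ray("side",(234,203))))
s=arm.read_state(); print(R.from_quat(s["ee_rot"]).as_matrix())
E
```

```text
[591.731  80.758 118.   ] [677.933  52.015  82.   ]
[576.564  87.554 118.   ] [679.47   63.844  82.   ]
[582.952  72.599 102.168]
[[-0.897 -0.442 -0.001]
 [-0.442  0.897  0.001]
 [ 0.     0.002 -1.   ]]
```

Emit:
step_arm([
  {"slide":[-42,33,0],"dr":[0,0,0],"jaw":85},
  {"slide":[-84,66,0],"dr":[0,0,0],"jaw":85},
  {"slide":[-126,99,0],"dr":[0,0,0],"jaw":85},
  {"slide":[-168,132,0],"dr":[0,0,0],"jaw":85},
  {"slide":[-210,165,0],"dr":[0,0,0],"jaw":85},
  {"slide":[-252,198,0],"dr":[0,0,0],"jaw":85},
  {"slide":[-294,231,0],"dr":[0,0,0],"jaw":85},
  {"slide":[-335,263,0],"dr":[0,0,0],"jaw":85},
])

```text
clock: 1.15
position: [460.9, -174.9, 231.3]
ee_rot: [-0.227, 0.974, 0.0, 0.0]
contact_force: [1.1, -0.7, -0.2]
gripper_width: 85.1
grasp_force: 0.0
```

Emit:
step_arm([
  {"slide":[-42,33,0],"dr":[0,0,0],"jaw":70},
  {"slide":[-84,66,0],"dr":[0,0,0],"jaw":70},
  {"slide":[-126,99,0],"dr":[0,0,0],"jaw":70},
  {"slide":[-168,132,0],"dr":[0,0,0],"jaw":70},
  {"slide":[-200,157,0],"dr":[0,0,0],"jaw":70},
  {"slide":[-223,175,0],"dr":[0,0,0],"jaw":70},
  {"slide":[-223,175,0],"dr":[0,0,0],"jaw":70},
  {"slide":[-223,175,0],"dr":[0,0,0],"jaw":70},
])

```text
clock: 2.15
position: [582.7, 78.5, 230.9]
ee_rot: [-0.227, 0.974, -0.0, -0.001]
contact_force: [0.7, 0.5, 1.0]
gripper_width: 69.9
grasp_force: 0.0
```

```bash
python3 - <<'E'
from h import *
s=arm.read_state(); im=optics.get_image("wrist"); cv2.imwrite("pics/w1.png",im)
print(s["clock"],s["position"],s["ee_rot"],s["joints"])
E
```

```text
2.15 [582.692  78.527 230.936] [-0.227  0.974 -0.    -0.001] [ 0.409  0.323 -0.086 -0.    -1.163 -1.522]
```

View pics/w1.png

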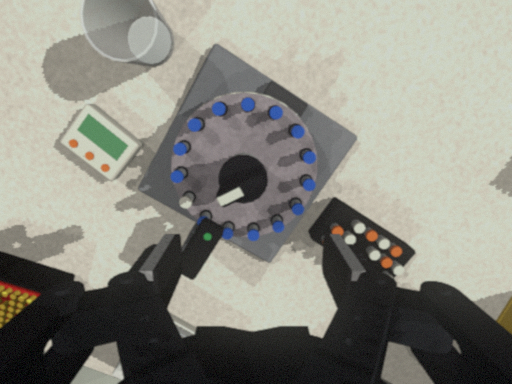

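The wrist view shows the knob flange at about (241,182), with the white pointer from about (243,190) to (217,203). The read head is at (205,240), and the foot's corners are at (217,45), (356,137), (265,262) and (138,188).

```bash
python3 - <<'E'
from h import *
s=arm.read_state(); im=cv2.imread("pics/w1.png")
c=[onz("wrist",p,12,s)[:2] for p in((217,45),(356,137),(265,262),(138,188))]
print("foot",np.array(c),np.mean(c,0))
d=c[2]-c[1];print("edges",[np.degrees(np.arctan2(*(c[(i+1)%4]-c[i])[::-1])) for i in range(4)])
m=np.zeros(im.shape[:2],np.uint8); m[165:215,210:260]=(im[165:215,210:260].min(2)>150)*255
n,l,st,ce=cv2.connectedComponentsWithStats(m); print(st,ce)
k=1+np.argmax(st[1:,4]); r=cv2.minAreaRect(np.argwhere(l==k)[:,::-1].astype(np.float32)); print(r)
b=cv2.boxPoints(r); print(np.array([onz("wrist",p,135,s)[:2] for p in b]),onz("wrist",r[0],135,s))
h=onz("wrist",(208,237),92,s); print("LED",h)
dk=(im.max(2)<35).astype(np.uint8)*255; dk[:150]=0;dk[207:]=0;dk[:,:205]=0;dk[:,275:]=0
cs,_=cv2.findContours(dk,0,2); q=max(cs,key=cv2.contourArea); cc=cv2.minEnclosingCircle(q); print(cc,onz("wrist",cc[0],96,s))
cv2.imwrite("pics/c1.png",cv2.resize(im[140:270,160:300],(560,520),interpolation=cv2.INTER_CUBIC))
E
```

```text
foot [[477.729 -15.91 ]
 [495.982 175.569]
 [693.273 153.062]
 [671.437 -37.275]] [584.605  68.862]
edges [np.float64(84.55464804523365), np.float64(-6.508233287105071), np.float64(-96.5442432300523), np.float64(173.7059000885863)]
[[     0      0    512    384 196388]
 [   217    188     26     18    220]] [[255.529 191.495]
 [229.764 196.336]]
((229.70001220703125, 196.40000915527344), (8.497057914733887, 25.043960571289062), 63.43495178222656)
[[599.432  54.165]
 [582.33   66.86 ]
 [586.867  72.553]
 [604.142  59.828]] [593.138  63.375 135.   ]
LED [655.546  64.471  92.   ]
((239.5, 179.5), 25.387104034423828) [585.468  67.066  96.   ]
```

View pics/c1.png

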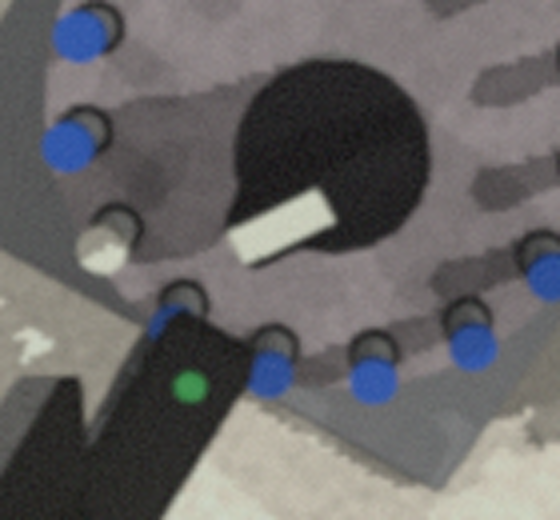

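Emit:
step_arm([
  {"slide":[1,-2,0],"dr":[0,0,-0.9],"jaw":50},
  {"slide":[2.4,-5,0],"dr":[0,0,-1.8],"jaw":50},
  {"slide":[2.4,-9.4,0],"dr":[0,0,-2.8],"jaw":50},
  {"slide":[2.4,-9.4,0],"dr":[0,0,-3.7],"jaw":50},
  {"slide":[2.4,-9.4,0],"dr":[0,0,-4.7],"jaw":50},
  {"slide":[2.4,-9.4,0],"dr":[0,0,-5.6],"jaw":50},
  {"slide":[2.4,-9.4,0],"dr":[0,0,-6.6],"jaw":50},
  {"slide":[2.4,-9.4,0],"dr":[0,0,-7.4],"jaw":50},
])

```text
clock: 3.2
position: [584.7, 68.2, 231.6]
ee_rot: [-0.679, 0.734, -0.0, 0.0]
contact_force: [0.7, 0.0, -0.4]
gripper_width: 49.8
grasp_force: 0.0
```

Emit:
step_arm([
  {"slide":[0,0,8],"dr":[0,0,-1.0],"jaw":50},
  {"slide":[0,0,16],"dr":[0,0,-2.1],"jaw":50},
  {"slide":[0,0,24],"dr":[0,0,-3.2],"jaw":50},
  {"slide":[0,0,32],"dr":[0,0,-4.3],"jaw":50},
  {"slide":[0,0,40],"dr":[0,0,-5.4],"jaw":50},
  {"slide":[0,0,48],"dr":[0,0,-6.4],"jaw":50},
  {"slide":[0,0,50],"dr":[0,0,-7.26],"jaw":50},
  {"slide":[0,0,50],"dr":[0,0,-7.26],"jaw":50},
])

```text
clock: 4.2
position: [584.8, 68.4, 181.5]
ee_rot: [0.949, -0.314, -0.0, 0.0]
contact_force: [0.5, -0.1, -0.9]
gripper_width: 50.3
grasp_force: 0.0
```

```bash
python3 - <<'E'
from h import *
s=arm.read_state(); im=optics.get_image("wrist"); cv2.imwrite("pics/w2.png",im)
print(s["clock"],s["position"],R.from_quat(s["ee_rot"]).as_matrix(),s["joints"])
E
```

```text
4.2 [584.801  68.376 181.454] [[ 0.802 -0.597 -0.   ]
 [-0.597 -0.802 -0.   ]
 [-0.     0.    -1.   ]] [ 0.391  0.363 -0.157 -0.    -1.051  0.54 ]
```

View pics/w2.png

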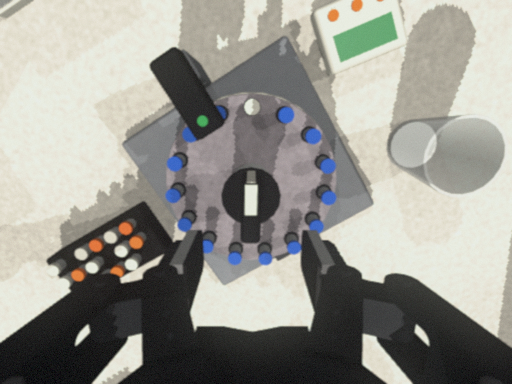

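The bar is upright in the view at column 251 and centred between the fingers. The pointer spans rows 172 to 213, and the read head's LED is at (202,121).

```bash
python3 - <<'E'
from h import *
s=arm.read_state(); im=cv2.imread("pics/w2.png")
c=np.array([onz("wrist",p,12,s)[:2] for p in((288,37),(372,202),(224,283),(124,143))]); print(c.mean(0),[np.degrees(np.arctan2(*(c[(i+1)%4]-c[i])[::-1])) for i in range(4)])
m=(im[180:222,235:270].min(2)>150).astype(np.uint8); p=cv2.findNonZero(m).astype(np.float32)+[235,180]
r=cv2.minAreaRect(p.astype(np.float32)); b=cv2.boxPoints(r); print(r); q=np.array([onz("wrist",x,135,s)[:2] for x in b]); print(q)
print("LED",onz("wrist",(202,121),92,s))
# head sides
m=(im.max(2)<45).astype(np.uint8); m[140:]=0;m[:,:140]=0;m[:,230:]=0
cs,_=cv2.findContours(m,0,2);k=max(cs,key=cv2.contourArea);r=cv2.minAreaRect(k);print(r);print(np.array([onz("wrist",x,92,s)[:2] for x in cv2.boxPoints(r)]))
E
```

```text
[584.677  68.635] [np.float64(174.02457981362105), np.float64(84.80841867307333), np.float64(-5.534503203682252), np.float64(-95.79926125009277)]
((250.5, 198.0), (32.0, 11.0), 90.0)
[[604.111  59.754]
 [599.799  53.962]
 [581.877  67.201]
 [586.32   73.171]]
LED [653.98   64.373  92.   ]
((189.5775909423828, 95.3189697265625), (84.64012908935547, 33.29930877685547), 60.06848907470703)
[[704.498  68.109]
 [700.441  44.106]
 [641.889  51.479]
 [645.34   77.161]]
```

Emit:
step_arm([
  {"slide":[0,0,15],"dr":[0,0,0],"jaw":50},
  {"slide":[0,0,30],"dr":[0,0,0],"jaw":50},
  {"slide":[0,0,45],"dr":[0,0,0],"jaw":50},
  {"slide":[0,0,58],"dr":[0,0,0],"jaw":50},
  {"slide":[0,0,68],"dr":[0,0,0],"jaw":50},
  {"slide":[0,0,75],"dr":[0,0,0],"jaw":50},
  {"slide":[0,0,78],"dr":[0,0,0],"jaw":40},
  {"slide":[0,0,78],"dr":[0,0,0],"jaw":30},
])

```text
clock: 5.25
position: [585.3, 69.5, 103.4]
ee_rot: [0.95, -0.313, 0.0, -0.0]
contact_force: [-0.2, -0.3, -0.7]
gripper_width: 30.1
grasp_force: 0.0
```

Emit:
step_arm([
  {"slide":[0,0,0],"dr":[0,0,0],"jaw":22},
  {"slide":[0,0,0],"dr":[0,0,0],"jaw":18},
  {"slide":[0,0,0],"dr":[0,0,0],"jaw":15},
  {"slide":[0,0,0],"dr":[0,0,0],"jaw":10},
  {"slide":[0,0,0],"dr":[0,0,0],"jaw":5},
  {"slide":[0,0,0],"dr":[0,0,0],"jaw":5},
  {"slide":[0,0,0],"dr":[0,0,0],"jaw":5},
  {"slide":[0,0,0],"dr":[0,0,0],"jaw":5},
])

```text
clock: 6.25
position: [585.2, 69.3, 103.7]
ee_rot: [0.95, -0.313, 0.0, 0.0]
contact_force: [-2.4, -0.8, 5.3]
gripper_width: 13.3
grasp_force: 59.5
```

```bash
cat > st.py <<'E'
from h import *
s=arm.read_state(); M=R.from_quat(s["ee_rot"]).as_matrix()
print(s["clock"],s["position"],"yaw",np.degrees(np.arctan2(M[1,0],M[0,0])),"F",s["contact_force"],"T",s["wrist_torque"],"w",s["gripper_width"],s["grasp_force"],"j6",s["joints"][5],s["joint_efforts"][5])
E
python3 st.py
```

```text
6.25 [585.229  69.347 103.68 ] yaw -36.48645709866926 F [-2.359 -0.847  5.3  ] T [-0.215  0.602 -0.022] w 13.336588543999753 59.53333497047424 j6 0.5412168566176975 0.021767650614492595
```

Emit:
step_arm([
  {"slide":[0,0,0],"dr":[0,0,-0.4],"jaw":5},
  {"slide":[0,0,0],"dr":[0,0,-0.8],"jaw":5},
  {"slide":[0,0,0],"dr":[0,0,-1.2],"jaw":5},
  {"slide":[0,0,0],"dr":[0,0,-1.6],"jaw":5},
  {"slide":[0,0,0],"dr":[0,0,-2.0],"jaw":5},
  {"slide":[0,0,0],"dr":[0,0,-2.4],"jaw":5},
  {"slide":[0,0,0],"dr":[0,0,-2.8],"jaw":5},
  {"slide":[0,0,0],"dr":[0,0,-3.2],"jaw":5},
])

```text
clock: 7.25
position: [585.3, 69.6, 103.7]
ee_rot: [0.996, -0.094, 0.0, -0.0]
contact_force: [-1.0, -1.0, 6.0]
gripper_width: 12.9
grasp_force: 59.7
```

```bash
python3 st.py
```

```text
7.25 [585.328  69.555 103.679] yaw -10.787454342062203 F [-1.005 -1.015  5.985] T [ 0.057  0.586 -0.027] w 12.94889791265776 59.658440351486206 j6 0.9897312461721471 -0.24070671759545803
```

Emit:
step_arm([
  {"slide":[0,0,0],"dr":[0,0,-0.1],"jaw":5},
  {"slide":[0,0,0],"dr":[0,0,-0.2],"jaw":5},
  {"slide":[0,0,0],"dr":[0,0,-0.3],"jaw":5},
  {"slide":[0,0,0],"dr":[0,0,-0.35],"jaw":5},
  {"slide":[0,0,0],"dr":[0,0,-0.4],"jaw":5},
  {"slide":[0,0,0],"dr":[0,0,-0.4],"jaw":5},
  {"slide":[0,0,0],"dr":[0,0,-0.4],"jaw":5},
  {"slide":[0,0,0],"dr":[0,0,-0.4],"jaw":5},
])

```text
clock: 8.25
position: [585.3, 69.6, 103.7]
ee_rot: [0.998, -0.067, 0.0, -0.0]
contact_force: [-1.8, -0.7, 5.6]
gripper_width: 13.1
grasp_force: 59.6
```

```bash
python3 st.py
```

```text
8.25 [585.327  69.563 103.69 ] yaw -7.657873326644245 F [-1.849 -0.679  5.55 ] T [0.037 0.603 0.016] w 13.092258057552021 59.60423290729523 j6 1.0442167863396226 -0.06647505797445774
```

Emit:
step_arm([
  {"slide":[0,0,0],"dr":[0,0,-0.05],"jaw":5},
  {"slide":[0,0,0],"dr":[0,0,-0.1],"jaw":5},
  {"slide":[0,0,0],"dr":[0,0,-0.15],"jaw":5},
  {"slide":[0,0,0],"dr":[0,0,-0.2],"jaw":5},
  {"slide":[0,0,0],"dr":[0,0,-0.25],"jaw":5},
  {"slide":[0,0,0],"dr":[0,0,-0.25],"jaw":5},
  {"slide":[0,0,0],"dr":[0,0,-0.25],"jaw":5},
  {"slide":[0,0,0],"dr":[0,0,-0.25],"jaw":5},
])

```text
clock: 9.25
position: [585.3, 69.5, 103.7]
ee_rot: [0.999, -0.049, 0.0, -0.0]
contact_force: [-1.4, -0.5, 5.4]
gripper_width: 13.1
grasp_force: 59.6
```

```bash
python3 st.py
```

```text
9.25 [585.348  69.544 103.683] yaw -5.657215377553666 F [-1.352 -0.54   5.366] T [0.012 0.604 0.059] w 13.075789608440232 59.6061247587204 j6 1.0791466186008254 -0.0810132035985589
```

Emit:
step_arm([
  {"slide":[0,0,0],"dr":[0,0,-0.05],"jaw":5},
  {"slide":[0,0,0],"dr":[0,0,-0.1],"jaw":5},
  {"slide":[0,0,0],"dr":[0,0,-0.15],"jaw":5},
  {"slide":[0,0,0],"dr":[0,0,-0.2],"jaw":5},
  {"slide":[0,0,0],"dr":[0,0,-0.2],"jaw":5},
  {"slide":[0,0,0],"dr":[0,0,-0.2],"jaw":5},
  {"slide":[0,0,0],"dr":[0,0,-0.2],"jaw":5},
  {"slide":[0,0,0],"dr":[0,0,-0.2],"jaw":5},
])

```text
clock: 10.25
position: [585.3, 69.6, 103.7]
ee_rot: [0.999, -0.037, 0.0, -0.0]
contact_force: [-1.4, 0.7, 5.8]
gripper_width: 13.3
grasp_force: 61.4
```

```bash
python3 st.py
```

```text
10.25 [585.319  69.58  103.686] yaw -4.251828584488768 F [-1.44   0.67   5.751] T [ 0.001  0.568 -0.66 ] w 13.25614817240562 61.357659101486206 j6 1.1045452430539653 0.6801637262105942
```

Emit:
step_arm([
  {"slide":[0,0,0],"dr":[0,0,0.02],"jaw":5},
  {"slide":[0,0,0],"dr":[0,0,0.04],"jaw":5},
  {"slide":[0,0,0],"dr":[0,0,0.06],"jaw":5},
  {"slide":[0,0,0],"dr":[0,0,0.06],"jaw":5},
  {"slide":[0,0,0],"dr":[0,0,0.06],"jaw":5},
  {"slide":[0,0,0],"dr":[0,0,0.06],"jaw":5},
  {"slide":[0,0,0],"dr":[0,0,0.06],"jaw":5},
  {"slide":[0,0,0],"dr":[0,0,0.06],"jaw":5},
])

```text
clock: 11.25
position: [585.3, 69.6, 103.7]
ee_rot: [0.999, -0.041, 0.0, -0.0]
contact_force: [-2.4, -0.1, 4.6]
gripper_width: 13.0
grasp_force: 60.0
```

```bash
python3 st.py
```

```text
11.25 [585.33   69.593 103.686] yaw -4.65057075789739 F [-2.404 -0.1    4.603] T [ 0.065  0.549 -0.332] w 13.003399304389609 60.033499002456665 j6 1.0971574130116695 0.3756951168179512
```

Emit:
step_arm([
  {"slide":[0,0,0],"dr":[0,0,0.02],"jaw":5},
  {"slide":[0,0,0],"dr":[0,0,0.04],"jaw":5},
  {"slide":[0,0,0],"dr":[0,0,0.06],"jaw":5},
  {"slide":[0,0,0],"dr":[0,0,0.06],"jaw":5},
  {"slide":[0,0,0],"dr":[0,0,0.06],"jaw":5},
  {"slide":[0,0,0],"dr":[0,0,0.06],"jaw":5},
  {"slide":[0,0,0],"dr":[0,0,0.06],"jaw":5},
  {"slide":[0,0,0],"dr":[0,0,0.06],"jaw":5},
])

```text
clock: 12.25
position: [585.3, 69.6, 103.7]
ee_rot: [0.999, -0.044, 0.0, -0.0]
contact_force: [-0.9, -0.4, 4.8]
gripper_width: 12.9
grasp_force: 59.7
```

```bash
python3 st.py
```

```text
12.25 [585.345  69.593 103.67 ] yaw -5.036478011360444 F [-0.888 -0.447  4.837] T [0.106 0.591 0.019] w 12.857209169003829 59.6640282869339 j6 1.0900247235345566 0.005904159770580009
```

Emit:
step_arm([
  {"slide":[0,0,0],"dr":[0,0,0.4],"jaw":5},
  {"slide":[0,0,0],"dr":[0,0,0.8],"jaw":5},
  {"slide":[0,0,0],"dr":[0,0,1.2],"jaw":5},
  {"slide":[0,0,0],"dr":[0,0,1.6],"jaw":5},
  {"slide":[0,0,0],"dr":[0,0,2.0],"jaw":5},
  {"slide":[0,0,0],"dr":[0,0,2.4],"jaw":5},
  {"slide":[0,0,0],"dr":[0,0,2.8],"jaw":5},
  {"slide":[0,0,0],"dr":[0,0,3.0],"jaw":5},
])

```text
clock: 13.25
position: [585.2, 69.4, 103.7]
ee_rot: [0.968, -0.251, 0.0, 0.0]
contact_force: [-2.9, -0.5, 5.3]
gripper_width: 12.9
grasp_force: 59.6
```

```bash
python3 st.py
```

```text
13.25 [585.249  69.373 103.661] yaw -29.093491124279065 F [-2.878 -0.505  5.297] T [-0.117  0.598  0.117] w 12.907194009113391 59.58062410354614 j6 0.6701602637591194 0.02225194126367569
```

Emit:
step_arm([
  {"slide":[0,0,0],"dr":[0,0,0.4],"jaw":5},
  {"slide":[0,0,0],"dr":[0,0,0.8],"jaw":5},
  {"slide":[0,0,0],"dr":[0,0,1.2],"jaw":5},
  {"slide":[0,0,0],"dr":[0,0,1.6],"jaw":5},
  {"slide":[0,0,0],"dr":[0,0,2.0],"jaw":5},
  {"slide":[0,0,0],"dr":[0,0,2.4],"jaw":5},
  {"slide":[0,0,0],"dr":[0,0,2.8],"jaw":5},
  {"slide":[0,0,0],"dr":[0,0,3.0],"jaw":5},
])

```text
clock: 14.25
position: [585.1, 69.2, 103.7]
ee_rot: [0.895, -0.447, 0.0, 0.0]
contact_force: [-1.3, -0.3, 6.0]
gripper_width: 13.2
grasp_force: 59.6
```

```bash
python3 st.py
```

```text
14.25 [585.115  69.236 103.683] yaw -53.10176622768035 F [-1.345 -0.304  5.991] T [-0.251  0.62   0.196] w 13.176301496636297 59.61763858795166 j6 0.2512655904569487 0.015026908367872238
```

Emit:
step_arm([
  {"slide":[0,0,0],"dr":[0,0,0.4],"jaw":5},
  {"slide":[0,0,0],"dr":[0,0,0.8],"jaw":5},
  {"slide":[0,0,0],"dr":[0,0,1.2],"jaw":5},
  {"slide":[0,0,0],"dr":[0,0,1.6],"jaw":5},
  {"slide":[0,0,0],"dr":[0,0,2.0],"jaw":5},
  {"slide":[0,0,0],"dr":[0,0,2.3],"jaw":5},
  {"slide":[0,0,0],"dr":[0,0,2.5],"jaw":5},
  {"slide":[0,0,0],"dr":[0,0,2.5],"jaw":5},
])

```text
clock: 15.25
position: [585.0, 69.2, 103.7]
ee_rot: [0.803, -0.595, -0.0, 0.0]
contact_force: [-2.9, -0.7, 5.4]
gripper_width: 13.1
grasp_force: 59.9
```

```bash
python3 st.py
```

```text
15.25 [584.969  69.164 103.68 ] yaw -73.09592373281481 F [-2.859 -0.735  5.424] T [-0.21   0.707 -0.167] w 13.066613862174249 59.91780638694763 j6 -0.09753195780489336 0.18743019551038742
```

Emit:
step_arm([
  {"slide":[0,0,0],"dr":[0,0,0.05],"jaw":5},
  {"slide":[0,0,0],"dr":[0,0,0.1],"jaw":5},
  {"slide":[0,0,0],"dr":[0,0,0.15],"jaw":5},
  {"slide":[0,0,0],"dr":[0,0,0.2],"jaw":5},
  {"slide":[0,0,0],"dr":[0,0,0.25],"jaw":5},
  {"slide":[0,0,0],"dr":[0,0,0.3],"jaw":5},
  {"slide":[0,0,0],"dr":[0,0,0.3],"jaw":5},
  {"slide":[0,0,0],"dr":[0,0,0.3],"jaw":5},
])

```text
clock: 16.25
position: [584.9, 69.2, 103.7]
ee_rot: [0.791, -0.612, -0.0, 0.0]
contact_force: [-2.8, -1.3, 6.6]
gripper_width: 13.0
grasp_force: 59.8
```

```bash
python3 st.py
```

```text
16.25 [584.949  69.151 103.678] yaw -75.46414895721603 F [-2.82  -1.255  6.593] T [-0.306  0.683 -0.037] w 13.043405100343898 59.81874883174896 j6 -0.1388917905465874 0.07222826359793544
```

Emit:
step_arm([
  {"slide":[0,0,0],"dr":[0,0,0.05],"jaw":5},
  {"slide":[0,0,0],"dr":[0,0,0.1],"jaw":5},
  {"slide":[0,0,0],"dr":[0,0,0.1],"jaw":5},
  {"slide":[0,0,0],"dr":[0,0,0.1],"jaw":5},
  {"slide":[0,0,0],"dr":[0,0,0.1],"jaw":5},
  {"slide":[0,0,0],"dr":[0,0,0.1],"jaw":5},
  {"slide":[0,0,0],"dr":[0,0,0.1],"jaw":5},
  {"slide":[0,0,0],"dr":[0,0,0.1],"jaw":5},
])

```text
clock: 17.25
position: [584.9, 69.1, 103.7]
ee_rot: [0.787, -0.617, -0.0, 0.0]
contact_force: [-2.7, -1.6, 5.5]
gripper_width: 12.9
grasp_force: 59.8
```

```bash
python3 st.py
```

```text
17.25 [584.931  69.138 103.672] yaw -76.26423129457775 F [-2.729 -1.587  5.544] T [-0.313  0.765 -0.142] w 12.940035177316263 59.812029004096985 j6 -0.15283415716426926 0.07102779345586896
```

Emit:
step_arm([
  {"slide":[0,0,0],"dr":[0,0,0.05],"jaw":5},
  {"slide":[0,0,0],"dr":[0,0,0.09],"jaw":5},
  {"slide":[0,0,0],"dr":[0,0,0.09],"jaw":5},
  {"slide":[0,0,0],"dr":[0,0,0.09],"jaw":5},
  {"slide":[0,0,0],"dr":[0,0,0.09],"jaw":5},
  {"slide":[0,0,0],"dr":[0,0,0.09],"jaw":5},
  {"slide":[0,0,0],"dr":[0,0,0.09],"jaw":5},
  {"slide":[0,0,0],"dr":[0,0,0.09],"jaw":5},
])

```text
clock: 18.25
position: [584.9, 69.1, 103.7]
ee_rot: [0.783, -0.622, -0.0, 0.0]
contact_force: [-2.5, -0.5, 6.4]
gripper_width: 13.0
grasp_force: 59.7
```

```bash
for i in 1 2 3; do python3 st.py; python3 - <<'E'
from h import *
im=optics.get_image("wrist"); cv2.imwrite("pics/w3.png",im)
E
done
```

```text
18.25 [584.916  69.143 103.689] yaw -76.96241088856256 F [-2.473 -0.489  6.355] T [-0.263  0.762  0.021] w 12.96562516709734 59.74507212638855 j6 -0.16518624288941092 -0.01262938545551151
18.3 [584.909  69.149 103.668] yaw -76.96164627276595 F [-2.891 -0.179  5.276] T [-0.221  0.745  0.06 ] w 13.016727826063075 59.745633602142334 j6 -0.16510088802496575 -0.012676707410719246
18.35 [584.925  69.121 103.669] yaw -76.96564026479544 F [-2.759 -0.719  6.063] T [-0.339  0.722  0.013] w 13.15470663839987 59.74547624588013 j6 -0.16518278511154064 -0.012680468789767474
```

View pics/w3.png

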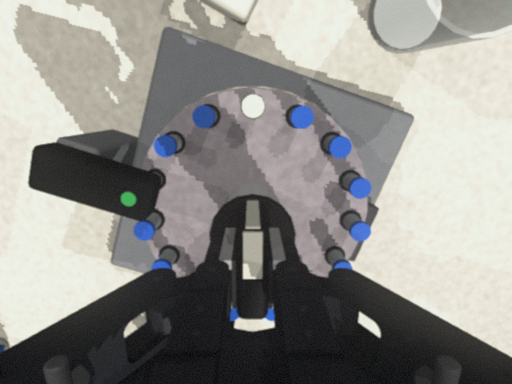

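The knob is gripped squarely. The pointer and white-capped tube (252,105) line up with the tool at about 72 deg clockwise of the stop. The wrist torque has fallen to zero, so the click is seated.

```bash
python3 -c "
from bench import arm
print(arm.job_done())"
```

```text
the job is handed in; nothing more can be done
None
```

I turned the carousel back until I felt the end stop, then clockwise to the third click, 72° from the stop. The click is seated, the gripper still holds the knob, and the job was handed in at 18.4 s.

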